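# Click-test the travel mugs and set aside the one that won't stay shut

## Task

Test the three travel mugs leaning in the rack, in their seats and in order from the robot's left to its right, by pushing each lid's seal button fully home and letting go. A mug whose button stays down is sealed: leave it so in the rack; any mug whose button pops back up is to be stood upright in the white tray. Don't disturb or knock over anything else.

Things in the scene. Friction and masses are not known exactly. Their poses are not given: they have to be found in the camera images.
- mug_a: One of three outwardly identical slim aluminium travel mugs: a straight cylinder 54 mm across and 150 mm long, plastic lid included (mass about 0.25 kg). Origin: centre of its underside; z runs along the mug towards the lid. It starts in one of the rack's three seats (which one varies), leaning 26 degrees from vertical with its lid towards the robot.
- btn_a_top (a point): Centre of the top face of mug_a's seal button: a black disc 36 mm across on the lid, on the mug's axis. Released, its face is 162 mm from the underside (12 mm above the lid). It travels 8 mm straight into the lid along the mug's axis, to 154 mm (4 mm still proud); pushing it home takes up to about 4 N, beyond that it is on its stop. A sound button stays down where it was pushed; a worn one springs back up by itself as soon as it is let go.
- mug_b: One of three outwardly identical slim aluminium travel mugs: a straight cylinder 54 mm across and 150 mm long, plastic lid included (mass about 0.25 kg). Origin: centre of its underside; z runs along the mug towards the lid. It starts in one of the rack's three seats (which one varies), leaning 26 degrees from vertical with its lid towards the robot.
- btn_b_top (a point): Centre of the top face of mug_b's seal button: a black disc 36 mm across on the lid, on the mug's axis. Released, its face is 162 mm from the underside (12 mm above the lid). It travels 8 mm straight into the lid along the mug's axis, to 154 mm (4 mm still proud); pushing it home takes up to about 4 N, beyond that it is on its stop. A sound button stays down where it was pushed; a worn one springs back up by itself as soon as it is let go.
- mug_c: One of three outwardly identical slim aluminium travel mugs: a straight cylinder 54 mm across and 150 mm long, plastic lid included (mass about 0.25 kg). Origin: centre of its underside; z runs along the mug towards the lid. It starts in one of the rack's three seats (which one varies), leaning 26 degrees from vertical with its lid towards the robot.
- btn_c_top (a point): Centre of the top face of mug_c's seal button: a black disc 36 mm across on the lid, on the mug's axis. Released, its face is 162 mm from the underside (12 mm above the lid). It travels 8 mm straight into the lid along the mug's axis, to 154 mm (4 mm still proud); pushing it home takes up to about 4 N, beyond that it is on its stop. A sound button stays down where it was pushed; a worn one springs back up by itself as soon as it is let go.
- seat_left (a point): Where the centre of a mug's underside rests in the left seat (robot's left, rack's +y end). Seats are 120 mm apart.
- seat_middle (a point): Where the centre of a mug's underside rests in the middle seat. Seats are 120 mm apart.
- seat_right (a point): Where the centre of a mug's underside rests in the right seat (rack's -y end). Seats are 120 mm apart.
- rack: Fixed sloping beech rack, 370 mm wide (its y), with three seats side by side. Origin: on the shelf, 38 mm below the middle seat point; its -x side faces the robot. Each mug stands on a sloping ledge and leans on two dowels that are under its robot-facing side and end 88 mm up from its underside; it is free above and on the other sides and lifts out along its own axis. The highest part of the rack is about 105 mm above the shelf, lower than the lids.
- tray: Fixed shallow white open tray, 180 (x) x 200 (y) x 28 mm, walls and floor 5 mm. Origin: centre of its underside; its inner floor is 5 mm above that. Empty at the start.
- jar: Clear glass jar with a metal twist cap, 72 mm across, 95 mm tall, standing; a bystander. Origin at its underside.
- case: Orange silicone case, 75 x 115 x 32 mm, lying; a bystander. Origin at its underside.
- hanger: Wooden clothes hanger, 400 mm wide, 160 mm deep, 14 mm thick, lying flat; a bystander. Origin at its underside.
- umbrella: Folded umbrella with black plastic handle, about 270 mm long, 42 mm thick, lying; a bystander. Origin at its underside.
- hairbrush: Wooden hairbrush, about 215 mm long, 60 mm wide, lying bristles down; a bystander. Origin at its underside.
- polish: Flat shoe-polish tin, 72 mm across, 28 mm high; a bystander. Origin at its underside.
- spray: Plastic bottle, 50 mm across, 140 mm tall, standing; a bystander. Origin at its underside.

How it is judged:
On the way, in this order (a step that is already met when the one before it is completed fails the run):
1. the mug in the left seat has its button pushed home (at least 6 of 8 mm) (((distance between mug_a and seat_left below 0.025 m and z of btn_a_top in the frame of mug_a below 0.156 m) or (distance between mug_b and seat_left below 0.025 m and z of btn_b_top in the frame of mug_b below 0.156 m) or (distance between mug_c and seat_left below 0.025 m and z of btn_c_top in the frame of mug_c below 0.156 m))), for 0.1 s.
2. the mug in the middle seat has its button pushed home (at least 6 of 8 mm) (((distance between mug_a and seat_middle below 0.025 m and z of btn_a_top in the frame of mug_a below 0.156 m) or (distance between mug_b and seat_middle below 0.025 m and z of btn_b_top in the frame of mug_b below 0.156 m) or (distance between mug_c and seat_middle below 0.025 m and z of btn_c_top in the frame of mug_c below 0.156 m))), for 0.1 s.
3. the mug in the right seat has its button pushed home (at least 6 of 8 mm) (((distance between mug_a and seat_right below 0.025 m and z of btn_a_top in the frame of mug_a below 0.156 m) or (distance between mug_b and seat_right below 0.025 m and z of btn_b_top in the frame of mug_b below 0.156 m) or (distance between mug_c and seat_right below 0.025 m and z of btn_c_top in the frame of mug_c below 0.156 m))), for 0.1 s.
At the end, for the whole second after the job is handed in: Each mug is at rest: button down (6 of 8 mm) and in a rack seat (within 20 mm, still leaning); or, if its button popped up (within 3 mm of fully up), upright (within 0.1 rad) on the tray floor, within 60 mm (tray x) and 70 mm (tray y) of the tray centre (((z of btn_a_top in the frame of mug_a below 0.156 m and (distance between mug_a and seat_left below 0.02 m or distance between mug_a and seat_middle below 0.02 m or distance between mug_a and seat_right below 0.02 m) and angle between mug_a's own z axis and vertical between 0.35 and 0.56 rad and linear speed of mug_a below 0.02 m/s) or (z of btn_a_top in the frame of mug_a above 0.159 m and angle between mug_a's own z axis and vertical below 0.1 rad and z of mug_a in the frame of tray between 0 and 0.012 m and x of mug_a in the frame of tray between -0.06 and 0.06 m and y of mug_a in the frame of tray between -0.07 and 0.07 m and linear speed of mug_a below 0.02 m/s)) and ((z of btn_b_top in the frame of mug_b below 0.156 m and (distance between mug_b and seat_left below 0.02 m or distance between mug_b and seat_middle below 0.02 m or distance between mug_b and seat_right below 0.02 m) and angle between mug_b's own z axis and vertical between 0.35 and 0.56 rad and linear speed of mug_b below 0.02 m/s) or (z of btn_b_top in the frame of mug_b above 0.159 m and angle between mug_b's own z axis and vertical below 0.1 rad and z of mug_b in the frame of tray between 0 and 0.012 m and x of mug_b in the frame of tray between -0.06 and 0.06 m and y of mug_b in the frame of tray between -0.07 and 0.07 m and linear speed of mug_b below 0.02 m/s)) and ((z of btn_c_top in the frame of mug_c below 0.156 m and (distance between mug_c and seat_left below 0.02 m or distance between mug_c and seat_middle below 0.02 m or distance between mug_c and seat_right below 0.02 m) and angle between mug_c's own z axis and vertical between 0.35 and 0.56 rad and linear speed of mug_c below 0.02 m/s) or (z of btn_c_top in the frame of mug_c above 0.159 m and angle between mug_c's own z axis and vertical below 0.1 rad and z of mug_c in the frame of tray between 0 and 0.012 m and x of mug_c in the frame of tray between -0.06 and 0.06 m and y of mug_c in the frame of tray between -0.07 and 0.07 m and linear speed of mug_c below 0.02 m/s))); the robot touches nothing.
It fails at once if a bystander is shifted by more than 30 mm (distance of any of jar, case, hanger, umbrella, hairbrush, polish, spray from where it was at the start of the episode above 0.03 m).
It fails at once if a mug is tipped over (more than 70 degrees from upright) (angle between any of mug_a, mug_b, mug_c's own z axis and vertical above 1.22 rad).
It also fails if it takes over 62 s, if anything falls off the work surface, if the arm or the gripper's body presses on something with over 40 N, if the wrist force passes 120 N, or if a joint passes its speed limit or range.

## Robot

A 6-joint arm with a two-finger parallel gripper is mounted at the origin on the work surface. World frame = base frame: x ahead of the robot, y to its left, z up, the work surface at z = 0. Lengths are in m, angles in rad, forces in N, time in s.
With the tool pointing down it reaches from about 0.35 to 0.775 m from the base axis. Payload 5.5 kg.
Tool frame: the origin (TCP) lies on the centre line of the jaws, within the pads' length; the fingertips stand 11 mm ahead of it and the grasp point (between the pads) lies 8 mm behind it (env.tip_reach is the distance from the TCP to the fingertips, in m); z points along the fingers, x is the direction in which the jaws open and shut, and the axes are right-handed (so a half turn about z gives the same grasp; the last joint's range is limited). The gripper opens to 85 mm and grips with 20 to 120 N. Pads are 22 mm wide; open, the fingers measure 114 mm over their backs; the gripper's body (76 mm by 85 mm) begins 54 mm behind the grasp point. The pads swing forward as they close: fully open they stand 13 mm farther back than shut.
Start: joints at [1.15, 0.313, 0.046, 1.304, 0, 1.431], TCP at [0.159, 0.553, 0.242] pointing down, gripper open.
Joint ranges: [-2.76, 2.76], [-0.86, 1.69], [-1.03, 1.26], [-2.2, 2.34], [-1.47, 1.5], [-3.14, 3.14]. Speed limits (rad/s): [2.57, 2.57, 3.14, 3.14, 3.14, 3.14].

## Interface

Orientations are given as a unit quaternion [w, x, y, z].
In Python, from workcell import env gives the robot as it stands.
- The arm moves only by the tool carry_out, never from a script. Its argument "moves" is one flat list of numbers, 7 for each row, row after row: the gripper command: -1 is shut, 1 is fully open, values between are in proportion, then the shift along the tool's x, y, z in m, then the turn, a rotation vector about the tool's x, y, z in degrees. A call has exactly 5 rows; each row shifts and turns the pose as measured when the row begins, along the tool's axes as they then stand; what a row does not reach is not made up. A row lasts 1/8 s, in which the tool goes at most 62.5 mm and 10.7 degrees, less where a joint would pass 70% of its speed; a pose out of reach is approached as far as the arm can. A call is refused whole if a number of a shift passes 0.0625 or a number of a turn 10.7, either way. A call with a gripper value outside its range is refused whole. The fingers move at their own pace and stop on an object; "squeeze" is the grip in N (left out, the last holds). Time passes only in rows, so rows that do not move let the fingers close, or fill a call up. It gives the time, the measured TCP pose, the force and the opening at its end, in the units of the state.
- env.get_state(): the state, without advancing time (a new reading comes with each control period).
- env.read_camera(name): name is "scene" or "top" or "wrist"; returns the picture (480x640x3 uint8, red, green, blue); there is no depth.
- env.calibration(name): a dict with "camera_matrix" (3x3 intrinsics, pixels), "rvec" (rotation vector, rad) and "tvec" (3), from world to camera coordinates, as OpenCV has them; the wrist camera has in their place "hand_eye" (4x4, takes a point from camera to tool coordinates, whose origin is the TCP and whose axes are the tool frame's). Camera axes: x right, y down, z forward; pixel columns grow to the right and rows downward; lengths in m; the calibration is good to about 2 mm. A picture is of the moment at which its call begins: read the wrist's pose just before it. calibration takes no time and is no camera call.
- env.hand_in(): hands the job in, once; it reports no verdict.
The state is a dict: "clock": time; "joint_pos": joint angles; "qvel": joint speeds; "tau": joint torques, N m; "tcp_pos": TCP position; "orientation": TCP orientation; "wrist_force": force on the tool from outside, world axes, zero at the start; "ft_torque": the same for the moment, N m; "finger_gap": finger opening in m.
Only numpy, scipy, OpenCV 4.12 (cv2) and the standard library are available. Lean on these libraries where they do the work, as an engineer would, in place of code of your own. Each camera call takes 0.05 s, during which the arm holds its last target. There are 200 camera calls.

## Working session

There is one attempt and no reset: what is moved stays moved. The work goes in short steps, Python scripts to look and compute and a tool call to move; the robot and the scene stay as the last step left them, time stands still between calls to the robot, and variables do not carry over. Pictures are saved under pics/ and viewed, about 8 in all and at most 12, crops included, and the job is handed in when it is done.

Besides the shell and the picture viewer there is one more tool, called after ">>>" by a JSON object that holds its "fn" and its "kwargs", one argument or row to a line. carry_out: Moves the arm, as the interface text tells. Its arguments: {"type":"object","properties":{"moves":{"type":"array"},"squeeze":{"type":"number"}},"required":["moves"]}

```bash
mkdir -p pics; python3 - <<'E'
from workcell import env
import cv2
s=env.get_state();print(s); print(env.tip_reach)
for n in("scene","top"):
    cv2.imwrite(f"pics/{n}0.png",env.read_camera(n)[:,:,::-1]);print(n,env.calibration(n))
print(env.calibration("wrist"))
E
```

```text
{'clock': 0.0, 'joint_pos': array([ 1.15042817e+00,  3.14026071e-01,  4.49759043e-02,  1.30361003e+00,
       -2.73085830e-05,  1.43118557e+00]), 'qvel': array([ 0.00162931,  0.00024578, -0.00195046, -0.00211837,  0.00072837,
       -0.00073569]), 'tau': array([ 1.84572651e-03, -4.80619740e+01,  2.98536408e+01,  1.92646973e-02,
       -2.23273641e-04, -5.35877689e-06]), 'tcp_pos': array([0.15914072, 0.55202087, 0.241393  ]), 'orientation': array([ 4.63156639e-04,  7.99087711e-01,  6.01213740e-01, -8.08808767e-04]), 'wrist_force': array([ 0.32699747, -1.13550722,  0.62539317]), 'ft_torque': array([ 0.02917491, -0.07095714, -0.00156178]), 'finger_gap': 0.0854964758472387}
0.011
scene {'camera_matrix': array([[573.16278886,   0.        , 320.67177904],
       [  0.        , 573.16278886, 247.01953594],
       [  0.        ,   0.        ,   1.        ]]), 'rvec': array([ 1.25324516,  2.15772131, -1.05579723]), 'tvec': array([ 0.19318537, -0.21344205,  1.92613016])}
top {'camera_matrix': array([[495.86580045,   0.        , 311.01043576],
       [  0.        , 495.86580045, 239.66840252],
       [  0.        ,   0.        ,   1.        ]]), 'rvec': array([ 2.10058722, -2.1573481 ,  0.16406108]), 'tvec': array([0.11551953, 0.56396617, 1.19229338])}
{'camera_matrix': array([[408.92228554,   0.        , 321.92140798],
       [  0.        , 408.92228554, 242.81811657],
       [  0.        ,   0.        ,   1.        ]]), 'hand_eye': array([[ 9.99999457e-01, -2.39304573e-04,  1.01425287e-03,
        -5.01453465e-04],
       [-4.53799724e-05,  9.62353323e-01,  2.71801546e-01,
        -6.87819391e-02],
       [-1.04111297e-03, -2.71801444e-01,  9.62352789e-01,
        -1.31160258e-01],
       [ 0.00000000e+00,  0.00000000e+00,  0.00000000e+00,
         1.00000000e+00]])}
```

View pics/scene0.png

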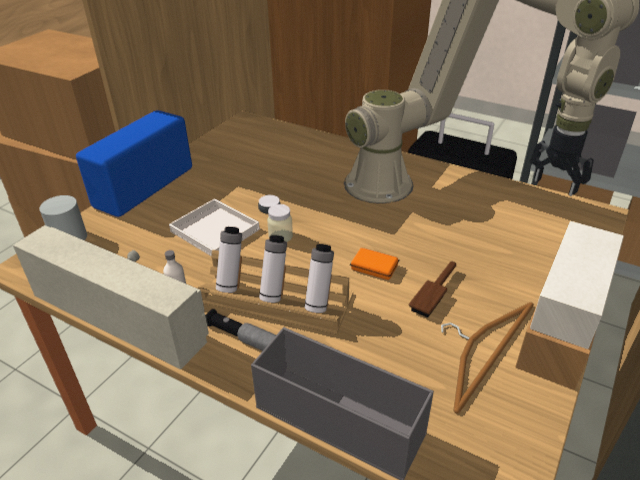

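View pics/top0.png

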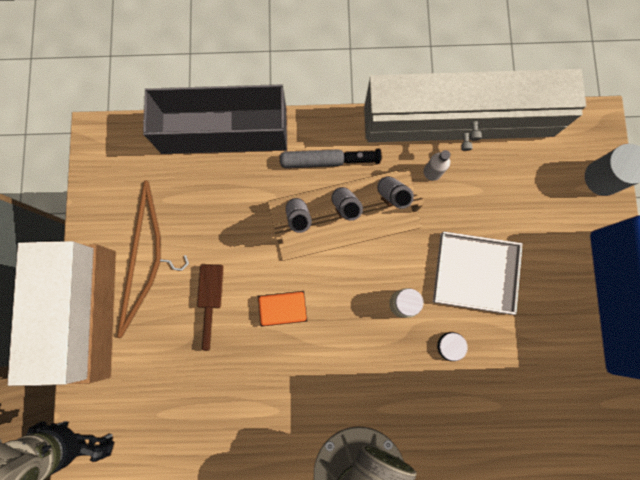

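The scene view shows three mugs with dark lids at about (319,250), (275,243) and (232,235), plus the tray at (215,227). The top view shows the black buttons at about (300,222), (349,210) and (403,200), the tray at (478,273), the jar at (407,303) and the polish tin at (452,347).

```bash
cat > h.py <<'E'
import numpy as np, cv2
from workcell import env
from scipy.spatial.transform import Rotation as R
def cam(n, s=None):
    c=env.calibration(n); K=c["camera_matrix"]
    if n!="wrist":
        Rm=cv2.Rodrigues(c["rvec"])[0]; return K, Rm.T, -Rm.T@c["tvec"]
    q=s["orientation"]; Rt=R.from_quat(q[[1,2,3,0]]).as_matrix(); H=c["hand_eye"]
    return K, Rt@H[:3,:3], Rt@H[:3,3]+s["tcp_pos"]
def ray(C,uv):
    K,Rm,o=C; return o, Rm@np.linalg.solve(K,[uv[0],uv[1],1.])
def plane(C,uv,z):
    o,d=ray(C,uv); return o+d*(z-o[2])/d[2]
def proj(C,p):
    K,Rm,o=C; v=K@(Rm.T@(np.asarray(p)-o)); return v[:2]/v[2]
def tri(rs):
    A=np.zeros((3,3));b=np.zeros(3)
    for o,d in rs:
        d=d/np.linalg.norm(d);P=np.eye(3)-np.outer(d,d);A+=P;b+=P@o
    p=np.linalg.solve(A,b)
    return p,[np.linalg.norm(np.cross(p-o,d/np.linalg.norm(d))) for o,d in rs]
E
python3 - <<'E'
from h import *
for n,seeds in (("top",[(300,222),(349,210),(403,200)]),("scene",[(323,248),(278,240),(233,231)])):
    im=cv2.imread(f"pics/{n}0.png"); m=(im.max(2)<32).astype(np.uint8)
    k,l,st,ce=cv2.connectedComponentsWithStats(m)
    for i in range(1,k):
        if st[i,4]>25 and any(np.hypot(*(ce[i]-s))<15 for s in seeds): print(n,ce[i].round(1),st[i])
C=cam("top")
im=cv2.imread("pics/top0.png"); hsv=cv2.cvtColor(im,cv2.COLOR_BGR2HSV)
def big(m,x0,x1,y0,y1):
    z=np.zeros(m.shape,np.uint8); z[y0:y1,x0:x1]=m[y0:y1,x0:x1]
    c=max(cv2.findContours(z,cv2.RETR_EXTERNAL,cv2.CHAIN_APPROX_NONE)[0],key=cv2.contourArea); return cv2.minAreaRect(c)
r=big(((hsv[:,:,1]<50)&(hsv[:,:,2]>120)).astype(np.uint8)*255,425,530,225,325)
print(r,plane(C,r[0],.028),[plane(C,p,.028).round(3) for p in cv2.boxPoints(r)])
for nm,uv,z in(("jar",(408,303),.095),("polish",(452,347),.028),("case",(283,308),.032),("spray",(445,156),.14)): print(nm,plane(C,uv,z).round(3))
a=cv2.resize(im[160:260,250:430],None,fx=4,fy=4,interpolation=cv2.INTER_CUBIC)
im=cv2.imread("pics/scene0.png");b=cv2.resize(im[215:335,190:370],None,fx=4,fy=4,interpolation=cv2.INTER_CUBIC)
cv2.imwrite("pics/c.png",cv2.resize(np.vstack([a,b]),(480,587)))
E
```

```text
top [402.6 197.6] [395 191  16  14 169]
top [351. 210.] [344 203  15  15 172]
top [299.  222.2] [292 215  15  15 168]
scene [231.9 230. ] [226 227  13   7  72]
scene [276.7 238.6] [271 236  13   7  71]
scene [323.4 247.7] [317 245  14   7  77]
((479.0999755859375, 272.79998779296875), (83.86286926269531, 71.98348236083984), 8.13010311126709) [ 0.47445971 -0.31743012  0.028     ] [array([ 0.404, -0.196,  0.028]), array([ 0.583, -0.234,  0.028]), array([ 0.546, -0.44 ,  0.028]), array([ 0.37 , -0.398,  0.028])]
jar [ 0.402 -0.124  0.095]
polish [ 0.295 -0.237  0.028]
case [0.4   0.174 0.032]
spray [ 0.743 -0.223  0.14 ]
```

View pics/c.png

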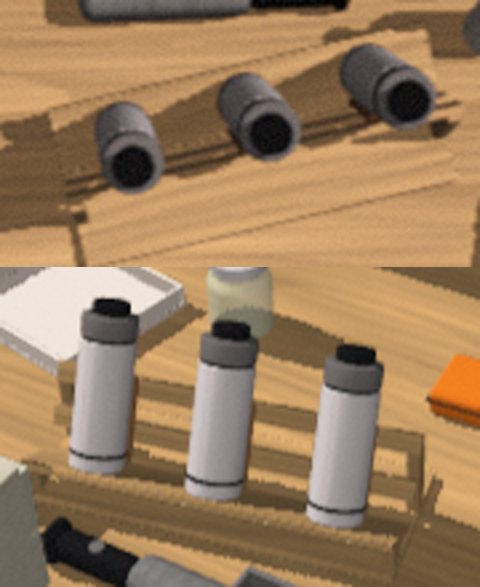

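The crop shows three black buttons, all released, on grey lids. The rack is turned slightly (its row of mugs runs down to the left in the top view).

```bash
python3 - <<'E'
from h import *
T=cam("top");S=cam("scene")
P=[]
for t,s in zip([(299,222.2),(351,210),(402.6,197.6)],[(323.4,247.7),(276.7,238.6),(231.9,230)]):
    p,e=tri([ray(T,t),ray(S,s)]);P.append(p);print(p.round(4),np.round(e,4))
P=np.array(P);print(np.linalg.norm(np.diff(P,axis=0),axis=1))
y=P[0]-P[2];y[2]=0;y/=np.linalg.norm(y);x=np.array([y[1],-y[0],0]);print("yaw",np.degrees(np.arctan2(x[1],x[0])))
a=np.radians(26);ax=-np.sin(a)*x+np.cos(a)*np.array([0,0,1])
zt=.038+.162*np.cos(a);print("z expected",zt)
for p,t in zip(P,[(299,222.2),(351,210),(402.6,197.6)]):
    q=plane(T,t,zt);print(q.round(4),"seat",(q-.162*ax).round(4))
print("axis",ax)
E
```

```text
[0.5859 0.125  0.1767] [0.0002 0.0002]
[0.6105 0.0073 0.1766] [0.0001 0.0001]
[ 0.6357 -0.1102  0.1767] [0.0004 0.0004]
[0.12026069 0.12013152]
yaw 11.957810861963372
z expected 0.18360463550046507
[0.5844 0.1249 0.1836] seat [0.6539 0.1396 0.038 ]
[0.609  0.0077 0.1836] seat [0.6785 0.0224 0.038 ]
[ 0.6342 -0.1093  0.1836] seat [ 0.7037 -0.0946  0.038 ]
axis [-0.42885868 -0.09082673  0.89879405]
```

```bash
cat >> h.py <<'E'
YAW=np.radians(12.0); LEAN=np.radians(26)
X=np.array([np.cos(YAW),np.sin(YAW),0]);Yr=np.array([-np.sin(YAW),np.cos(YAW),0])
AX=-np.sin(LEAN)*X+np.cos(LEAN)*np.array([0,0,1.])
SEAT=dict(left=np.array([.6539,.1396,.038]),mid=np.array([.6785,.0224,.038]),right=np.array([.7037,-.0946,.038]))
RL=np.column_stack([Yr,np.cross(-AX,Yr),-AX])      # tool frame for pressing / gripping
def down(deg):                                     # tool down, jaws along world angle deg
    a=np.radians(deg);x=np.array([np.cos(a),np.sin(a),0]);z=np.array([0,0,-1.]);return np.column_stack([x,np.cross(z,x),z])
def pose(s=None):
    s=s or env.get_state();return s["tcp_pos"],R.from_quat(s["orientation"][[1,2,3,0]])
def steps(p1,R1,n,p0=None,R0=None):
    """n rows of (shift mm, turn deg) in tool axes, straight from the present pose"""
    p,r=pose(); 
    if p0 is not None: p,r=p0,R.from_matrix(R0)
    w=(r.inv()*R.from_matrix(R1)).as_rotvec(); d=(np.asarray(p1)-p)/n
    print("dist",np.linalg.norm(d*n).round(4),"turn",np.degrees(np.linalg.norm(w)).round(1))
    for i in range(n):
        ri=r*R.from_rotvec(w*i/n); print((ri.inv().apply(d)).round(4),np.degrees(w/n).round(1))
def T(name,zm,tip=.011):                           # TCP with the fingertips at zm along the mug's axis
    return SEAT[name]+AX*(zm+tip)
def report(name):
    s=env.get_state();p,r=pose(s);e=p-SEAT[name]
    print("t",round(s["clock"],2),"tcp",p.round(4),"tip along axis",round(e@AX-.011,4),"lat y",round(e@Yr,4),"lat n",round(e@RL[:,1],4),
      "tilt err",np.degrees((r.inv()*R.from_matrix(RL)).as_rotvec()).round(1),"F",s["wrist_force"].round(1),"F.ax",(s["wrist_force"]@AX).round(2),"gap",round(s["finger_gap"],4))
E
python3 - <<'E'
from h import *
steps(T("left",.222),RL,12)
E
```

```text
dist 0.5865 turn 38.1
[-0.0256  0.0416 -0.0005] [-2.1  0.5 -2.3]
[-0.0273  0.0406  0.0008] [-2.1  0.5 -2.3]
[-0.0289  0.0394  0.002 ] [-2.1  0.5 -2.3]
[-0.0305  0.0381  0.0032] [-2.1  0.5 -2.3]
[-0.032   0.0367  0.0043] [-2.1  0.5 -2.3]
[-0.0335  0.0352  0.0053] [-2.1  0.5 -2.3]
[-0.0349  0.0336  0.0063] [-2.1  0.5 -2.3]
[-0.0363  0.0319  0.0072] [-2.1  0.5 -2.3]
[-0.0376  0.0302  0.008 ] [-2.1  0.5 -2.3]
[-0.0389  0.0283  0.0087] [-2.1  0.5 -2.3]
[-0.04    0.0264  0.0093] [-2.1  0.5 -2.3]
[-0.0412  0.0244  0.0099] [-2.1  0.5 -2.3]
```

>>> {"fn": "carry_out", "kwargs": {
  "moves": [-1,-0.026,0.042,0,-2,0.5,-2.3,-1,-0.027,0.041,0,-2,0.5,-2.3,-1,-0.029,0.039,0.002,-2,0.5,-2.3,-1,-0.03,0.038,0.003,-2,0.5,-2.3,-1,-0.032,0.037,0.004,-2,0.5,-2.3]
}}

```text
clock: 0.72
tcp_pos: [0.3272, 0.3685, 0.2415]
orientation: [0.059, 0.727, 0.68, 0.069]
wrist_force: [-0.3, 0.3, 0.2]
finger_gap: -0.0003
```

>>> {"fn": "carry_out", "kwargs": {
  "moves": [-1,-0.034,0.035,0.005,-2,0.5,-2.3,-1,-0.035,0.034,0.006,-2,0.5,-2.3,-1,-0.036,0.032,0.007,-2,0.5,-2.3,-1,-0.038,0.03,0.008,-2,0.5,-2.3,-1,-0.039,0.028,0.008,-2,0.5,-2.3]
}}

```text
clock: 1.35
tcp_pos: [0.4969, 0.1826, 0.2435]
orientation: [0.116, 0.642, 0.745, 0.138]
wrist_force: [1.3, -0.1, -0.5]
finger_gap: -0.0003
```

```bash
python3 - <<'E'
from h import *
report("left"); steps(T("left",.222),RL,5)
E
```

```text
t 1.35 tcp [0.4969 0.1826 0.2435] tip along axis 0.2371 lat y 0.0747 lat n -0.0399 tilt err [-5.2  1.1 -3.3] F [ 1.3 -0.1 -0.5] F.ax -1.04 gap -0.0003
dist 0.086 turn 6.3
[-0.0144  0.0091  0.0025] [-1.   0.2 -0.7]
[-0.0145  0.0089  0.0026] [-1.   0.2 -0.7]
[-0.0146  0.0086  0.0027] [-1.   0.2 -0.7]
[-0.0147  0.0084  0.0028] [-1.   0.2 -0.7]
[-0.0148  0.0082  0.0029] [-1.   0.2 -0.7]
```

>>> {"fn": "carry_out", "kwargs": {
  "moves": [-1,-0.024,0.016,0.004,-2,0.4,-1,-1,-0.024,0.014,0.004,-2,0.4,-1,-1,-0.024,0.014,0.005,-1,0.3,-1,-1,0,0,0,0,0,0,-1,0,0,0,0,0,0]
}}

```text
clock: 1.98
tcp_pos: [0.5546, 0.1133, 0.2457]
orientation: [0.14, 0.618, 0.754, 0.173]
wrist_force: [-0.3, 0.3, -0.2]
finger_gap: -0.0002
```

```bash
cat >> h.py <<'E'
def wrist(name,seat,tops=(.162,.154)):
    s=env.get_state();im=env.read_camera("wrist");cv2.imwrite(f"pics/{name}.png",im[:,:,::-1])
    C=cam("wrist",s)
    for k in tops: print(k,"expected button px",proj(C,SEAT[seat]+AX*k).round(1),"lid",proj(C,SEAT[seat]+AX*.15).round(1))
    return im,C
E
python3 - <<'E'
from h import *
report("left"); wrist("w1","left"); steps(T("left",.164),RL,3)
E
```

```text
t 1.98 tcp [0.5546 0.1133 0.2457] tip along axis 0.2207 lat y -0.005 lat n -0.0012 tilt err [-0.3  0.1 -0.6] F [-0.3  0.3 -0.2] F.ax -0.09 gap -0.0002
0.162 expected button px [332.6 268.5] lid [332.1 261.3]
0.154 expected button px [332.2 263.6] lid [332.1 261.3]
dist 0.0569 turn 0.6
[0.0017 0.0005 0.0189] [-0.1  0.  -0.2]
[0.0017 0.0004 0.0189] [-0.1  0.  -0.2]
[0.0016 0.0004 0.0189] [-0.1  0.  -0.2]
```

View pics/w1.png

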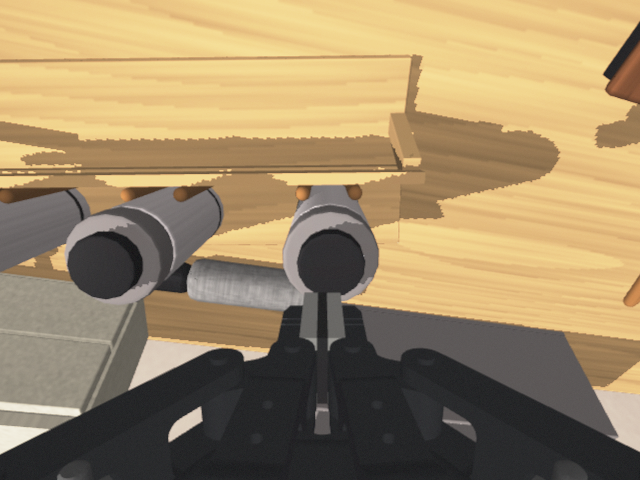

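The wrist view shows the left button at (331,262), against an expected (333,268). That puts it 3 mm off my estimate, which is close enough to push. It is still up.

>>> {"fn": "carry_out", "kwargs": {
  "moves": [-1,0.002,-0.001,0.017,0,0,-0.2,-1,0.002,-0.001,0.017,0,0,-0.2,-1,0.001,0,0.015,0,0,-0.2,-1,0,0,0.004,0,0,0,-1,0,0,0.004,0,0,0]
}}

```text
clock: 2.65
tcp_pos: [0.5751, 0.1272, 0.1928]
orientation: [0.14, 0.611, 0.759, 0.173]
wrist_force: [0.2, 0.1, -0.1]
finger_gap: -0.0002
```

```bash
python3 - <<'E'
from h import *
report("left")
E
```

```text
t 2.65 tcp [0.5751 0.1272 0.1928] tip along axis 0.163 lat y 0.0043 lat n -0.0037 tilt err [-0.3 -0.   0.3] F [ 0.2  0.1 -0.1] F.ax -0.18 gap -0.0002
```

>>> {"fn": "carry_out", "kwargs": {
  "moves": [-1,-0.003,0,0.002,0,0,0,-1,0,0,0.003,0,0,0,-1,0,0,0.003,0,0,0,-1,0,0,0.003,0,0,0,-1,0,0,0.002,0,0,0]
}}

```text
clock: 3.28
tcp_pos: [0.5823, 0.1266, 0.187]
orientation: [0.142, 0.61, 0.759, 0.176]
wrist_force: [-17.9, -1.6, 23.3]
finger_gap: 0.0001
```

```bash
python3 - <<'E'
from h import *
report("left")
E
```

```text
t 3.27 tcp [0.5823 0.1266 0.187 ] tip along axis 0.1548 lat y 0.0022 lat n -0.0001 tilt err [ 0.1 -0.1  0.4] F [-17.9  -1.6  23.3] F.ax 28.79 gap 0.0001
```

The button is on its stop: 29 N with the tip at 0.155. I'll hold briefly, then let go.

>>> {"fn": "carry_out", "kwargs": {
  "moves": [-1,0,0,0,0,0,0,-1,0,0,-0.01,0,0,0,-1,0,0,-0.022,0,0,0,-1,0,0,-0.022,0,0,0,-1,0,0,0,0,0,0]
}}

```text
clock: 3.9
tcp_pos: [0.5586, 0.1203, 0.2376]
orientation: [0.143, 0.611, 0.759, 0.175]
wrist_force: [0.4, 0.1, 0.1]
finger_gap: -0.0004
```

```bash
python3 - <<'E'
from h import *
report("left"); wrist("w2","left")
a=cv2.imread("pics/w1.png");b=cv2.imread("pics/w2.png")
cv2.imwrite("pics/w12.png",np.hstack([cv2.resize(i[180:320,30:400],None,fx=1.05,fy=1.05,interpolation=3) for i in(a,b)])) 
E
```

```text
t 3.9 tcp [0.5586 0.1203 0.2376] tip along axis 0.211 lat y 0.0009 lat n 0.0001 tilt err [0.2 0.  0.3] F [0.4 0.1 0.1] F.ax -0.09 gap -0.0004
0.162 expected button px [320.7 271.4] lid [320.8 263.5]
0.154 expected button px [320.8 266.1] lid [320.8 263.5]
```

View pics/w12.png

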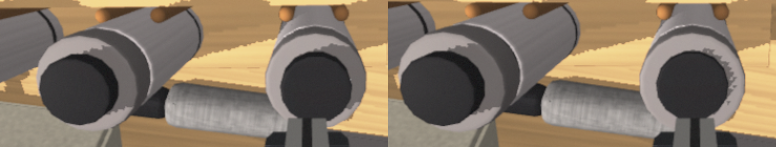

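```bash
cat >> h.py <<'E'
def gapcheck(f,C,seat):
    """fit the dark button disc; depth from its diameter is coarse, so fit both discs' edges and use offset button-lid"""
    g=cv2.cvtColor(cv2.imread(f"pics/{f}.png"),cv2.COLOR_BGR2GRAY).astype(int)
    u,v=proj(C,SEAT[seat]+AX*.158).round().astype(int)
    row=[u+np.where(g[v-8,u-60:u+60]<60)[0].min()-60,u+np.where(g[v-8,u-60:u+60]<60)[0].max()-60]
    print(f,"button row span",row,"col",u,"profile up",g[v-60:v-5,u-12:u+13:6].mean(1).astype(int).tolist())
E
python3 - <<'E'
from h import *
import h
# w2: current pose; w1 pose from the recorded state
C2=cam("wrist",env.get_state())
s1=dict(tcp_pos=np.array([.5546,.1133,.2457]),orientation=np.array([.14,.618,.754,.173]))
C1=cam("wrist",s1)
for f,C in(("w1",C1),("w2",C2)):
    gapcheck(f,C,"left")
    for k in(.162,.154):
        e=[proj(C,SEAT["left"]+AX*z-RL[:,1]*r)[1] for z,r in((k,.018),(.15,.027))]
        print(k,"pred top rows button,lid",np.round(e,1),"start row",(proj(C,SEAT["left"]+AX*.158).round()[1]-60), "width", np.ptp([proj(C,SEAT["left"]+AX*k+RL[:,0]*r)[0] for r in(-.018,.018)]))
E
```

```text
w1 button row span [np.int64(298), np.int64(363)] col 332 profile up [105, 80, 73, 74, 76, 79, 101, 130, 156, 161, 163, 164, 165, 165, 164, 160, 156, 153, 146, 142, 140, 133, 123, 96, 62, 41, 34, 28, 38, 43, 46, 49, 50, 48, 48, 47, 47, 48, 47, 48, 47, 47, 47, 48, 47, 49, 47, 47, 48, 48, 47, 48, 47, 47, 48]
0.162 pred top rows button,lid [234.8 212.7] start row 206.0 width 69.24724797437807
0.154 pred top rows button,lid [231.  212.7] start row 206.0 width 66.8240741828576
w2 button row span [np.int64(287), np.int64(353)] col 321 profile up [84, 109, 140, 157, 161, 162, 162, 163, 163, 163, 163, 163, 162, 163, 163, 157, 144, 118, 81, 54, 47, 45, 47, 48, 49, 48, 48, 47, 47, 47, 47, 47, 47, 46, 47, 48, 48, 46, 47, 47, 48, 47, 46, 47, 47, 48, 47, 47, 47, 47, 47, 48, 47, 46, 45]
0.162 pred top rows button,lid [238.7 215.2] start row 211.0 width 72.79738338114004
0.154 pred top rows button,lid [234.5 215.2] start row 211.0 width 70.12873520297956
```

In w2 the gap from the lid edge to the button face is 18.5 px. I predict 19.3 px for a button that is down and 23.5 px for one that is up, and the button's side rim is gone, so the left mug is sealed. Next is the middle mug.

>>> {"fn": "carry_out", "kwargs": {
  "moves": [-1,-0.04,0,0,0,0,0,-1,-0.04,0,0,0,0,0,-1,-0.036,0,0,0,0,0,-1,0,0,0,0,0,0,-1,0,0,0,0,0,0]
}}

```text
clock: 4.58
tcp_pos: [0.5829, 0.0046, 0.2306]
orientation: [0.139, 0.611, 0.76, 0.173]
wrist_force: [-0.2, 0.1, -0.3]
finger_gap: 0.0
```

```bash
python3 - <<'E'
from h import *
report("mid"); im,C=wrist("w3","mid"); gapcheck("w3",C,"mid")
E
```

```text
t 4.58 tcp [0.5829 0.0046 0.2306] tip along axis 0.2047 lat y 0.0025 lat n -0.0029 tilt err [-0.3 -0.2  0.3] F [-0.2  0.1 -0.3] F.ax -0.21 gap 0.0
0.162 expected button px [317.1 282.7] lid [317.2 274.2]
0.154 expected button px [317.2 276.9] lid [317.2 274.2]
w3 button row span [np.int64(257), np.int64(350)] col 317 profile up [79, 82, 100, 131, 156, 163, 166, 167, 168, 168, 168, 168, 168, 168, 167, 160, 156, 156, 149, 137, 110, 68, 47, 35, 30, 28, 34, 45, 47, 48, 48, 49, 48, 49, 47, 49, 49, 48, 48, 49, 49, 49, 49, 48, 48, 49, 49, 47, 48, 49, 48, 48, 48, 48, 49]
```

>>> {"fn": "carry_out", "kwargs": {
  "moves": [-1,-0.001,0.001,0.015,0,0,0,-1,-0.001,0,0.015,0,0,0,-1,0,0,0.01,0,0,0,-1,0,0,0.001,0,0,0,-1,0,0,0,0,0,0]
}}

```text
clock: 5.25
tcp_pos: [0.6024, 0.0097, 0.1907]
orientation: [0.139, 0.609, 0.761, 0.173]
wrist_force: [-1.3, -0.4, 1.9]
finger_gap: -0.0001
```

>>> {"fn": "carry_out", "kwargs": {
  "moves": [-1,0,0,0.003,0,0,0,-1,0,0,0.003,0,0,0,-1,0,0,0.003,0,0,0,-1,0,0,0.002,0,0,0,-1,0,0,0.002,0,0,0]
}}

```text
clock: 5.88
tcp_pos: [0.609, 0.0101, 0.1881]
orientation: [0.144, 0.609, 0.76, 0.176]
wrist_force: [-12.5, -1.6, 15.7]
finger_gap: -0.0
```

```bash
python3 - <<'E'
from h import *
report("mid")
E
```

```text
t 5.88 tcp [0.609  0.0101 0.1881] tip along axis 0.1548 lat y 0.0024 lat n 0.0024 tilt err [ 0.2 -0.   0.6] F [-12.5  -1.6  15.7] F.ax 19.67 gap -0.0
```

>>> {"fn": "carry_out", "kwargs": {
  "moves": [-1,0,0,0,0,0,0,-1,0,0,-0.01,0,0,0,-1,0,0,-0.022,0,0,0,-1,0,0,-0.022,0,0,0,-1,0,0,0,0,0,0]
}}

```text
clock: 6.5
tcp_pos: [0.5849, 0.0052, 0.2395]
orientation: [0.144, 0.609, 0.76, 0.176]
wrist_force: [0.3, 0.2, 0.9]
finger_gap: 0.0002
```

```bash
python3 - <<'E'
from h import *
report("mid"); im,C=wrist("w4","mid"); gapcheck("w4",C,"mid")
e=lambda k,r:proj(C,SEAT["mid"]+AX*k-RL[:,1]*r)[1].round(1)
print("start",proj(C,SEAT["mid"]+AX*.158)[1].round()-60,"lid",e(.15,.027),"up",e(.162,.018),"down",e(.154,.018))
a=cv2.imread("pics/w3.png");b=cv2.imread("pics/w4.png")
cv2.imwrite("pics/w34.png",np.hstack([cv2.resize(i[180:330,220:420],None,fx=2,fy=2,interpolation=3) for i in(a,b)])) 
E
```

```text
t 6.5 tcp [0.5849 0.0052 0.2395] tip along axis 0.2118 lat y 0.0027 lat n 0.0029 tilt err [ 0.3 -0.   0.6] F [0.3 0.2 0.9] F.ax 0.71 gap 0.0002
0.162 expected button px [317.2 265.3] lid [317.4 257.7]
0.154 expected button px [317.3 260.2] lid [317.4 257.7]
w4 button row span [np.int64(257), np.int64(349)] col 317 profile up [78, 79, 84, 107, 138, 161, 168, 170, 171, 172, 172, 173, 172, 172, 172, 172, 165, 161, 160, 153, 128, 90, 55, 40, 34, 30, 40, 47, 48, 49, 51, 51, 50, 50, 50, 50, 50, 50, 50, 50, 50, 49, 50, 50, 49, 49, 50, 50, 51, 50, 50, 49, 49, 48, 49]
start 203.0 lid 207.0 up 230.1 down 226.2
```

View pics/w34.png

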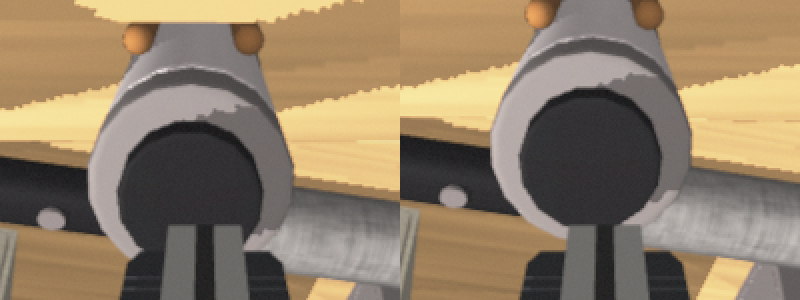

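In w4 the gap is 23 px and the dark rim is still visible under the face, so the middle button popped up and that mug is worn. On to the right mug.

>>> {"fn": "carry_out", "kwargs": {
  "moves": [-1,-0.041,-0.001,-0.002,0,0,0,-1,-0.041,-0.001,-0.002,0,0,0,-1,-0.037,0,-0.001,0,0,0,-1,0,0,0,0,0,0,-1,0,0,0,0,0,0]
}}

```text
clock: 7.18
tcp_pos: [0.6066, -0.1128, 0.2361]
orientation: [0.14, 0.608, 0.761, 0.176]
wrist_force: [-0.2, 0.7, 0.3]
finger_gap: 0.0001
```

```bash
python3 - <<'E'
from h import *
report("right"); im,C=wrist("w5","right"); gapcheck("w5",C,"right")
E
```

```text
t 7.17 tcp [ 0.6066 -0.1128  0.2361] tip along axis 0.2104 lat y 0.0024 lat n -0.0019 tilt err [-0.  -0.4  0.6] F [-0.2  0.7  0.3] F.ax 0.29 gap 0.0001
0.162 expected button px [316.9 276. ] lid [317. 268.]
0.154 expected button px [317.  270.6] lid [317. 268.]
w5 button row span [np.int64(280), np.int64(376)] col 317 profile up [71, 71, 73, 79, 104, 131, 149, 153, 154, 156, 155, 156, 156, 157, 156, 150, 141, 139, 136, 134, 134, 111, 68, 45, 37, 29, 26, 34, 41, 44, 44, 45, 45, 45, 45, 45, 45, 45, 45, 46, 45, 46, 46, 46, 45, 46, 45, 44, 45, 45, 44, 45, 46, 44, 43]
```

>>> {"fn": "carry_out", "kwargs": {
  "moves": [-1,-0.001,0.001,0.017,0,0,0,-1,-0.001,0,0.017,0,0,0,-1,0,0,0.011,0,0,0,-1,0,0,0.002,0,0,0,-1,0,0,0,0,0,0]
}}

```text
clock: 7.85
tcp_pos: [0.6291, -0.1056, 0.1912]
orientation: [0.139, 0.606, 0.763, 0.176]
wrist_force: [-1.0, 0.4, 0.1]
finger_gap: -0.0001
```

>>> {"fn": "carry_out", "kwargs": {
  "moves": [-1,0,0,0.003,0,0,0,-1,0,0,0.003,0,0,0,-1,0,0,0.003,0,0,0,-1,0,0,0.002,0,0,0,-1,0,0,0.002,0,0,0]
}}

```text
clock: 8.48
tcp_pos: [0.6356, -0.1062, 0.1892]
orientation: [0.145, 0.606, 0.762, 0.177]
wrist_force: [-10.5, 0.3, 13.4]
finger_gap: 0.0
```

```bash
python3 - <<'E'
from h import *
report("right")
E
```

```text
t 8.47 tcp [ 0.6356 -0.1062  0.1892] tip along axis 0.1552 lat y 0.0028 lat n 0.0043 tilt err [ 0.5 -0.1  0.9] F [-10.5   0.3  13.4] F.ax 16.54 gap 0.0
```

>>> {"fn": "carry_out", "kwargs": {
  "moves": [-1,0,0,0,0,0,0,-1,0,0,-0.01,0,0,0,-1,0,0,-0.022,0,0,0,-1,0,0,-0.022,0,0,0,-1,0,0,0,0,0,0]
}}

```text
clock: 9.1
tcp_pos: [0.6112, -0.1112, 0.2397]
orientation: [0.145, 0.606, 0.762, 0.178]
wrist_force: [-0.5, -0.1, -0.2]
finger_gap: 0.0003
```

```bash
python3 - <<'E'
from h import *
report("right"); im,C=wrist("w6","right"); gapcheck("w6",C,"right")
e=lambda k,r:proj(C,SEAT["right"]+AX*k-RL[:,1]*r)[1].round(1)
print("start",proj(C,SEAT["right"]+AX*.158)[1].round()-60,"lid",e(.15,.027),"up",e(.162,.018),"down",e(.154,.018))
steps(T("mid",.205),RL,3)
a=cv2.imread("pics/w5.png");b=cv2.imread("pics/w6.png")
cv2.imwrite("pics/w56.png",np.hstack([cv2.resize(i[180:330,220:420],None,fx=2,fy=2,interpolation=3) for i in(a,b)])) 
E
```

```text
t 9.1 tcp [ 0.6112 -0.1112  0.2397] tip along axis 0.2115 lat y 0.003 lat n 0.004 tilt err [ 0.5 -0.2  1. ] F [-0.5 -0.1 -0.2] F.ax 0.05 gap 0.0003
0.162 expected button px [316.3 263. ] lid [316.5 255.5]
0.154 expected button px [316.5 257.9] lid [316.5 255.5]
w6 button row span [np.int64(280), np.int64(367)] col 316 profile up [73, 74, 78, 104, 133, 151, 155, 155, 157, 157, 157, 157, 157, 157, 158, 158, 158, 157, 147, 115, 75, 49, 47, 46, 43, 46, 47, 46, 46, 46, 47, 46, 45, 46, 46, 45, 47, 45, 45, 47, 45, 47, 46, 46, 45, 45, 46, 45, 45, 46, 45, 45, 46, 46, 45]
start 200.0 lid 204.5 up 227.7 down 223.8
dist 0.1166 turn 1.1
[ 0.0388 -0.0006  0.0019] [ 0.1 -0.1  0.3]
[ 0.0388 -0.0008  0.0019] [ 0.1 -0.1  0.3]
[ 0.0388 -0.001   0.0018] [ 0.1 -0.1  0.3]
```

View pics/w56.png

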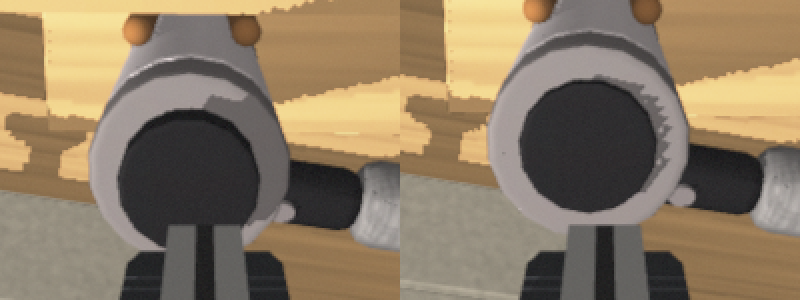

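The right button face now sits flush-ish with no rim (gap 17 px), so it is down and sealed. Only the middle mug goes to the tray. I'll move over it and open the gripper.

>>> {"fn": "carry_out", "kwargs": {
  "moves": [1,0.038,-0.001,0.001,0,0,0.3,1,0.038,-0.001,0.001,0,0,0.3,1,0.037,-0.001,0.001,0,0,0.3,1,0,0,0,0,0,0,1,0,0,0,0,0,0]
}}

```text
clock: 9.78
tcp_pos: [0.5836, 0.0019, 0.2285]
orientation: [0.14, 0.613, 0.757, 0.178]
wrist_force: [-1.2, -0.5, 0.6]
finger_gap: 0.0853
```

```bash
python3 - <<'E'
from h import *
report("mid"); steps(T("mid",.106),RL,4)
E
```

```text
t 9.78 tcp [0.5836 0.0019 0.2285] tip along axis 0.2028 lat y -0.0003 lat n -0.0038 tilt err [ 0.1 -0.4 -0.1] F [-1.2 -0.5  0.6] F.ax 1.12 gap 0.0853
dist 0.0968 turn 0.4
[-0.0001  0.0009  0.0242] [ 0.  -0.1 -0. ]
[-0.      0.0009  0.0242] [ 0.  -0.1 -0. ]
[0.     0.0009 0.0242] [ 0.  -0.1 -0. ]
[0.     0.0009 0.0242] [ 0.  -0.1 -0. ]
```

>>> {"fn": "carry_out", "kwargs": {
  "moves": [1,0,0.001,0.022,0,0,0,1,0,0.001,0.022,0,0,0,1,0,0.001,0.022,0,0,0,1,0,0.001,0.022,0,0,0,1,0,0,0.006,0,0,0]
}}

```text
clock: 10.4
tcp_pos: [0.6314, 0.0061, 0.1427]
orientation: [0.141, 0.616, 0.755, 0.177]
wrist_force: [0.1, 0.7, 0.2]
finger_gap: 0.0852
```

```bash
python3 - <<'E'
from h import *
report("mid")
E
```

```text
t 10.4 tcp [0.6314 0.0061 0.1427] tip along axis 0.1048 lat y -0.0061 lat n 0.0015 tilt err [ 0.1 -0.1 -0.4] F [0.1 0.7 0.2] F.ax 0.1 gap 0.0852
```

>>> {"fn": "carry_out", "kwargs": {
  "moves": [1,0.005,-0.001,0,0,0,0,0.6,0,0,0,0,0,0,-1,0,0,0,0,0,0,-1,0,0,0,0,0,0,-1,0,0,0,0,0,0],
  "squeeze": 40
}}

```text
clock: 11.02
tcp_pos: [0.6294, 0.0103, 0.1436]
orientation: [0.141, 0.616, 0.755, 0.177]
wrist_force: [0.6, 1.0, -3.2]
finger_gap: 0.0534
```

```bash
python3 - <<'E'
from h import *
report("mid")
E
```

```text
t 11.03 tcp [0.6294 0.0103 0.1436] tip along axis 0.1061 lat y -0.0017 lat n 0.0009 tilt err [ 0.2 -0.1 -0.5] F [ 0.6  1.  -3.2] F.ax -3.21 gap 0.0534
```

>>> {"fn": "carry_out", "kwargs": {
  "moves": [-1,0,0,-0.025,0,0,0,-1,0,0,-0.03,0,0,0,-1,0,0,-0.035,0,0,0,-1,0,0,-0.035,0,0,0,-1,0,0,-0.03,0,0,0]
}}

```text
clock: 11.65
tcp_pos: [0.5599, -0.0045, 0.2832]
orientation: [0.139, 0.616, 0.755, 0.176]
wrist_force: [0.8, -0.6, -2.3]
finger_gap: 0.0532
```

```bash
python3 - <<'E'
from h import *
report("mid")
t=np.array([.4745,-.3174,0]); print(pose()[0])
# mug underside 0.1155 ahead of TCP along the tool; above the tray: underside at z 0.10
Rd=down(79)
p1=t+[0,0,.117+.10]; steps(p1,Rd,12)
E
```

```text
t 11.65 tcp [ 0.5599 -0.0045  0.2832] tip along axis 0.2627 lat y -0.0017 lat n -0.0018 tilt err [-0.1 -0.2 -0.5] F [ 0.8 -0.6 -2.3] F.ax -2.36 gap 0.0532
[ 0.55990919 -0.00451236  0.2831932 ]
dist 0.331 turn 34.2
[-0.0241 -0.0133 -0.0005] [ 2.1 -0.5  1.8]
[-0.0246 -0.0126  0.0002] [ 2.1 -0.5  1.8]
[-0.0249 -0.0118  0.0008] [ 2.1 -0.5  1.8]
[-0.0253 -0.0109  0.0014] [ 2.1 -0.5  1.8]
[-0.0256 -0.01    0.002 ] [ 2.1 -0.5  1.8]
[-0.0259 -0.0091  0.0026] [ 2.1 -0.5  1.8]
[-0.0262 -0.0082  0.0031] [ 2.1 -0.5  1.8]
[-0.0264 -0.0072  0.0036] [ 2.1 -0.5  1.8]
[-0.0266 -0.0062  0.0041] [ 2.1 -0.5  1.8]
[-0.0267 -0.0052  0.0045] [ 2.1 -0.5  1.8]
[-0.0268 -0.0041  0.0049] [ 2.1 -0.5  1.8]
[-0.0269 -0.0031  0.0052] [ 2.1 -0.5  1.8]
```

```bash
python3 - <<'E'
from h import *
Rd=down(79); p0,r0=pose(); w=(r0.inv()*R.from_matrix(Rd)).as_rotvec()
Rw=(r0*R.from_rotvec(w*.35)).as_matrix(); pw=np.array([.49,-.03,.30])
steps(pw,Rw,4); steps([.4745,-.3174,.217],Rd,8,pw,Rw)
E
```

```text
dist 0.0763 turn 12.0
[-0.0027 -0.0147 -0.0118] [ 2.2 -0.5  1.9]
[-0.0033 -0.0151 -0.0112] [ 2.2 -0.5  1.9]
[-0.0039 -0.0154 -0.0106] [ 2.2 -0.5  1.9]
[-0.0045 -0.0156 -0.01  ] [ 2.2 -0.5  1.9]
dist 0.2995 turn 22.3
[-0.036  -0.0068  0.0079] [ 2.1 -0.4  1.8]
[-0.0361 -0.0054  0.0084] [ 2.1 -0.4  1.8]
[-0.0362 -0.004   0.0088] [ 2.1 -0.4  1.8]
[-0.0362 -0.0025  0.0092] [ 2.1 -0.4  1.8]
[-0.0362 -0.001   0.0095] [ 2.1 -0.4  1.8]
[-0.0361  0.0005  0.0098] [ 2.1 -0.4  1.8]
[-0.036   0.002   0.0101] [ 2.1 -0.4  1.8]
[-0.0358  0.0035  0.0103] [ 2.1 -0.4  1.8]
```

>>> {"fn": "carry_out", "kwargs": {
  "moves": [-1,-0.003,-0.015,-0.012,2.2,-0.5,1.9,-1,-0.003,-0.015,-0.011,2.2,-0.5,1.9,-1,-0.004,-0.015,-0.011,2.2,-0.5,1.9,-1,-0.004,-0.016,-0.01,2.2,-0.5,1.9,-1,-0.036,-0.006,0.007,2.1,-0.4,1.8]
}}

```text
clock: 12.28
tcp_pos: [0.484, -0.0658, 0.2949]
orientation: [0.082, 0.691, 0.711, 0.1]
wrist_force: [2.4, -0.6, -3.2]
finger_gap: 0.053
```

>>> {"fn": "carry_out", "kwargs": {
  "moves": [-1,-0.036,-0.005,0.008,2.1,-0.4,1.8,-1,-0.036,-0.004,0.008,2.1,-0.4,1.8,-1,-0.036,-0.003,0.009,2.1,-0.4,1.8,-1,-0.036,-0.001,0.009,2.1,-0.4,1.8,-1,-0.036,0,0.009,2.1,-0.4,1.8]
}}

```text
clock: 12.9
tcp_pos: [0.4715, -0.2498, 0.2451]
orientation: [0.021, 0.752, 0.658, 0.026]
wrist_force: [-0.4, -0.2, -2.6]
finger_gap: 0.053
```

```bash
python3 - <<'E'
from h import *
s=env.get_state();print(s["clock"],s["tcp_pos"],s["finger_gap"]); steps([.4745,-.3174,.19],down(79),4)
E
```

```text
12.9 [ 0.47151805 -0.24984321  0.24506197] 0.05303714537258339
dist 0.0872 turn 5.1
[-0.0168  0.0021  0.0138] [ 0.9 -0.2  0.8]
[-0.0167  0.0025  0.0138] [ 0.9 -0.2  0.8]
[-0.0166  0.003   0.0138] [ 0.9 -0.2  0.8]
[-0.0165  0.0035  0.0138] [ 0.9 -0.2  0.8]
```

>>> {"fn": "carry_out", "kwargs": {
  "moves": [-1,-0.016,0.002,0.013,0.9,-0.2,0.8,-1,-0.016,0.002,0.013,0.9,-0.2,0.8,-1,-0.016,0.003,0.013,0.9,-0.2,0.8,-1,-0.015,0.003,0.013,0.9,-0.2,0.8,-1,0,0,0,0,0,0]
}}

```text
clock: 13.52
tcp_pos: [0.4738, -0.317, 0.1879]
orientation: [-0.001, 0.772, 0.636, -0.001]
wrist_force: [0.1, -0.5, -2.6]
finger_gap: 0.0533
```

```bash
python3 - <<'E'
from h import *
s=env.get_state();print(s["clock"],s["tcp_pos"],s["wrist_force"]); steps([.4745,-.3174,.126],down(79),4)
for n in("scene","top"): cv2.imwrite(f"pics/{n}1.png",env.read_camera(n)[:,:,::-1])
a=cv2.imread("pics/scene1.png")[110:350,130:370];b=cv2.imread("pics/top1.png")[140:380,260:560]
cv2.imwrite("pics/p.png",np.hstack([cv2.resize(a,(440,440),interpolation=3),cv2.resize(b,(360,440),interpolation=3)]))
E
```

```text
13.525 [ 0.47375996 -0.3169555   0.18788964] [ 0.07045614 -0.52328151 -2.63979952]
dist 0.0619 turn 0.1
[-0.0001  0.0002  0.0155] [-0. -0. -0.]
[-0.0001  0.0002  0.0155] [-0. -0. -0.]
[-0.0001  0.0002  0.0155] [-0. -0. -0.]
[-0.0001  0.0002  0.0155] [-0. -0. -0.]
```

View pics/p.png

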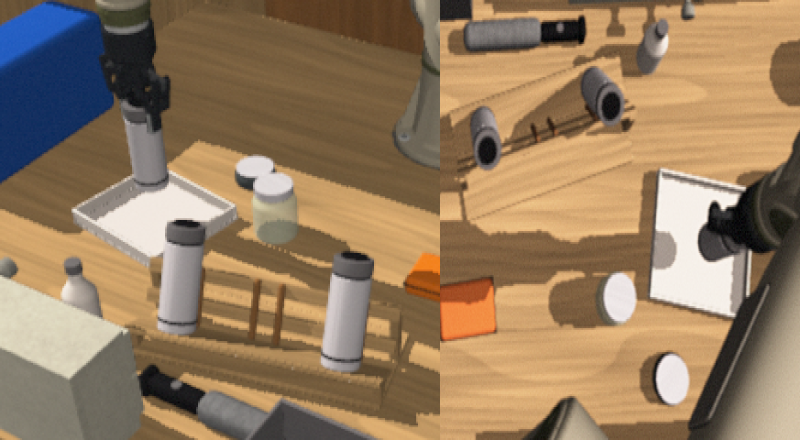

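The mug is held over the tray; the other two mugs are still in the rack with buttons down, and the bystanders look unmoved. I'll check that the held mug is plumb.

```bash
python3 - <<'E'
from h import *
S=cam("scene")
f=lambda p:((proj(S,p)-[130,110])*440/240).round(1)
p=np.array([.4738,-.317,0]); print("bottom",f(p+[0,0,.071]),"lid",f(p+[0,0,.22]))
im=cv2.imread("pics/scene1.png"); im=cv2.resize(im[110:350,130:370],(440,440),interpolation=3)
g=cv2.cvtColor(im,cv2.COLOR_BGR2GRAY)
for r in(138,150,160,170): print(r,g[r,110:185:3].tolist())
E
```

```text
bottom [151.  183.1] lid [138.5 102.1]
138 [95, 95, 100, 100, 101, 101, 144, 145, 134, 132, 133, 135, 134, 130, 129, 121, 112, 93, 95, 95, 94, 94, 94, 92, 92]
150 [94, 94, 97, 95, 96, 93, 116, 152, 137, 132, 133, 135, 136, 132, 127, 127, 116, 101, 87, 94, 95, 96, 100, 100, 100]
160 [92, 92, 90, 91, 90, 94, 94, 123, 140, 135, 133, 134, 137, 136, 130, 129, 118, 107, 98, 94, 94, 127, 164, 164, 161]
170 [96, 93, 94, 93, 95, 97, 95, 94, 148, 138, 133, 137, 136, 135, 130, 128, 123, 114, 103, 134, 195, 182, 174, 170, 162]
```

The mug is plumb within about 2° (noise level), so I'll lower it.

>>> {"fn": "carry_out", "kwargs": {
  "moves": [-1,0,0,0.016,0,0,0,-1,0,0,0.016,0,0,0,-1,0,0,0.016,0,0,0,-1,0,0,0.01,0,0,0,-1,0,0,0,0,0,0]
}}

```text
clock: 14.25
tcp_pos: [0.4744, -0.314, 0.1296]
orientation: [0.001, 0.771, 0.637, 0.0]
wrist_force: [0.5, -0.3, -2.2]
finger_gap: 0.0533
```

>>> {"fn": "carry_out", "kwargs": {
  "moves": [-1,0,0,0.002,0,0,0,-1,0,0,0.002,0,0,0,-1,0,0,0,0,0,0,-1,0,0,0,0,0,0,-1,0,0,0,0,0,0]
}}

```text
clock: 14.88
tcp_pos: [0.4754, -0.3147, 0.1273]
orientation: [0.003, 0.77, 0.637, 0.001]
wrist_force: [0.0, -0.5, -2.4]
finger_gap: 0.053
```

>>> {"fn": "carry_out", "kwargs": {
  "moves": [-1,0,0,0.002,0,0,0,-1,0,0,0.002,0,0,0,-1,0,0,0,0,0,0,-1,0,0,0,0,0,0,-1,0,0,0,0,0,0]
}}

```text
clock: 15.5
tcp_pos: [0.4754, -0.3148, 0.123]
orientation: [0.003, 0.77, 0.637, 0.001]
wrist_force: [-0.0, 0.2, -3.3]
finger_gap: 0.0533
```

>>> {"fn": "carry_out", "kwargs": {
  "moves": [-1,0,0,0.0015,0,0,0,-1,0,0,0,0,0,0,-1,0,0,0,0,0,0,-1,0,0,0,0,0,0,-1,0,0,0,0,0,0]
}}

```text
clock: 16.12
tcp_pos: [0.4755, -0.3149, 0.1214]
orientation: [0.003, 0.77, 0.637, 0.001]
wrist_force: [-0.1, -0.9, -2.5]
finger_gap: 0.0531
```

>>> {"fn": "carry_out", "kwargs": {
  "moves": [-1,0,0,0.0015,0,0,0,-1,0,0,0.0005,0,0,0,-1,0,0,0,0,0,0,-1,0,0,0,0,0,0,-1,0,0,0,0,0,0]
}}

```text
clock: 16.75
tcp_pos: [0.4758, -0.3149, 0.1213]
orientation: [0.004, 0.77, 0.637, 0.001]
wrist_force: [-0.9, 0.8, 0.6]
finger_gap: 0.0532
```

The mug is on the tray floor: the force rose by 3 N and the descent stopped. I'll release gently, then withdraw straight up.

>>> {"fn": "carry_out", "kwargs": {
  "moves": [0.35,0,0,0,0,0,0,0.6,0,0,0,0,0,0,0.9,0,0,0,0,0,0,1,0,0,0,0,0,0,1,0,0,0,0,0,0]
}}

```text
clock: 17.38
tcp_pos: [0.4768, -0.3157, 0.1215]
orientation: [0.005, 0.77, 0.637, 0.001]
wrist_force: [-0.4, 0.0, 0.7]
finger_gap: 0.0855
```

>>> {"fn": "carry_out", "kwargs": {
  "moves": [1,0,0,-0.01,0,0,0,1,0,0,-0.025,0,0,0,1,0,0,-0.035,0,0,0,1,0,0,-0.04,0,0,0,1,0,0,-0.04,0,0,0]
}}

```text
clock: 18.0
tcp_pos: [0.4739, -0.3134, 0.2748]
orientation: [0.002, 0.77, 0.637, 0.001]
wrist_force: [0.3, -1.4, -0.4]
finger_gap: 0.0852
```

```bash
python3 - <<'E'
from h import *
s=env.get_state();print(s["clock"],s["tcp_pos"],s["wrist_force"],s["finger_gap"]); steps([.40,.0,.33],down(90),10)
E
```

```text
18.0 [ 0.47393277 -0.3134114   0.27478155] [ 0.2804828  -1.39246952 -0.37294343] 0.08523427351560738
dist 0.3267 turn 10.8
[ 0.0294 -0.0131 -0.0056] [ 0.   0.  -1.1]
[ 0.0296 -0.0126 -0.0056] [ 0.   0.  -1.1]
[ 0.0299 -0.012  -0.0056] [ 0.   0.  -1.1]
[ 0.0301 -0.0114 -0.0056] [ 0.   0.  -1.1]
[ 0.0303 -0.0109 -0.0056] [ 0.   0.  -1.1]
[ 0.0305 -0.0103 -0.0056] [ 0.   0.  -1.1]
[ 0.0307 -0.0097 -0.0056] [ 0.   0.  -1.1]
[ 0.0309 -0.0091 -0.0055] [ 0.   0.  -1.1]
[ 0.031  -0.0086 -0.0055] [ 0.   0.  -1.1]
[ 0.0312 -0.008  -0.0055] [ 0.   0.  -1.1]
```

>>> {"fn": "carry_out", "kwargs": {
  "moves": [1,0.03,-0.013,-0.006,0,0,-1,1,0.05,-0.02,-0.006,0,0,-1,1,0.055,-0.02,-0.006,0,0,-1,1,0.05,-0.018,-0.006,0,0,-1,1,0.03,-0.01,-0.005,0,0,-1]
}}

```text
clock: 18.62
tcp_pos: [0.4273, -0.0862, 0.3103]
orientation: [0.009, 0.743, 0.67, 0.003]
wrist_force: [0.8, -0.3, -0.2]
finger_gap: 0.0857
```

```bash
python3 - <<'E'
from h import *
for n in("scene","top"): cv2.imwrite(f"pics/{n}2.png",env.read_camera(n)[:,:,::-1])
C=cam("top");S=cam("scene");t=np.array([.4745,-.3174,0])
for n,K in(("scene",S),("top",C)): print(n,"expected button",proj(K,[.475,-.315,.167]).round(1),"bottom",proj(K,[.475,-.315,.005]).round(1))
im=cv2.imread("pics/top2.png"); m=(im.max(2)<32).astype(np.uint8);k,l,st,ce=cv2.connectedComponentsWithStats(m)
for i in range(1,k):
    if 80<st[i,4]<400: print(ce[i].round(1),st[i,4],plane(C,ce[i],.167).round(3))
a=cv2.imread("pics/scene2.png")[110:350,130:370];b=cv2.imread("pics/top2.png")[140:380,260:560]
cv2.imwrite("pics/q.png",np.hstack([cv2.resize(a,(440,440),interpolation=3),cv2.resize(b,(360,440),interpolation=3)]))
E
```

```text
scene expected button [208.3 182.4] bottom [215.4 228.4]
top expected button [498.  266.4] bottom [475.2 273.5]
[362.9 156.9] 327 [ 0.738 -0.026  0.167]
[402.1 197.3] 150 [ 0.639 -0.111  0.167]
[299.1 221.7] 153 [0.589 0.125 0.167]
[431.4 248. ] 394 [ 0.52  -0.17   0.167]
[391.6 282.8] 377 [ 0.445 -0.077  0.167]
```

View pics/q.png

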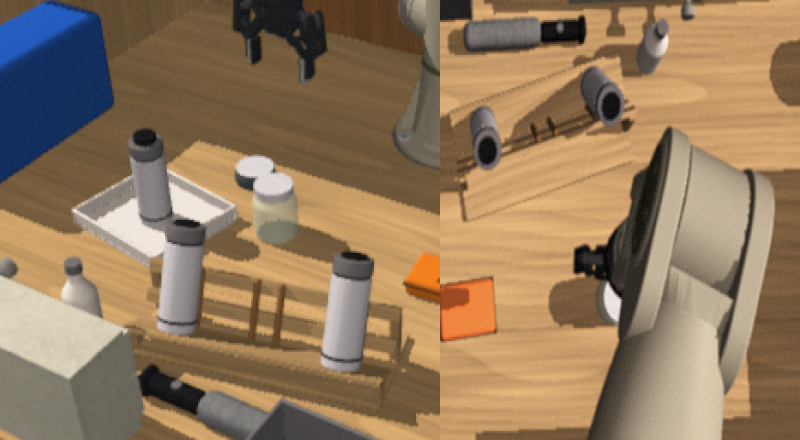

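The mug stands upright near the tray centre: its button is at scene pixel (209,185), against (208,182) expected for a plumb mug, and its base is at (214.5,228), against (215,228). Its button is proud. The left and right mugs are in their seats with buttons down, and the arm touches nothing.

```bash
python3 -c "
from workcell import env
print(env.get_state()['clock'],env.hand_in())"
```

```text
the job is handed in; nothing more can be done
18.725 None
```

I tested all three mugs and handed the job in at 18.7 s. The left and right mugs are sealed and still in the rack. The middle mug's button popped back up, so it now stands upright in the white tray.

**Pushes:** I pushed the buttons in order left, middle, right, each onto its stop with 17–29 N.

**Button checks after release:** I compared the gap between lid edge and button face in the wrist pictures. About 19 px means down and about 23 px means up.

| Mug | Gap | Result |
|---|---|---|
| Left | 18.5 px | down |
| Middle | 23 px | up |
| Right | 17 px | down |

**Last pictures:**
- **Tray mug:** upright near the tray centre, within 1–2 px of where a plumb mug should appear, with its button up.
- **Rack mugs:** both leaning in their seats with buttons down.
- **Bystanders:** none in view had moved. The arm hid the tray and much of the jar in the last top view, so those rest on the scene camera. My last crops left out the hanger and hairbrush and showed only part of the case.
- **Gripper:** clear of everything.

No check failed. While still in the gripper, the tray mug measured about 2° off plumb, which is at the noise level and inside the 0.1 rad limit.

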